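Clip the humidifier cassette into the humidor lid

ROBOT

A 6-joint arm with a two-finger parallel gripper is mounted at the origin on the work surface. World frame = base frame: x ahead of the robot, y to its left, z up, the work surface at z = 0. Lengths are in m, angles in rad, forces in N, time in s.
With the tool pointing down it reaches from about 0.375 to 0.9 m from the base axis. Payload 3.1 kg.
Tool frame: the origin (TCP) lies between the finger pads; the fingertips stand 8 mm ahead of it and the grasp point (between the pads) lies 11 mm behind it; z points along the fingers, y is the line along which they close (so a half turn about z gives the same grasp; the last joint's range is limited). The gripper opens to 87 mm and grips with 3 to 60 N. Pads are 19 mm wide; open, the fingers measure 117 mm over their backs; the gripper's body (75 mm by 190 mm) begins 51 mm behind the grasp point.
Start: joints at [0.998, 0.527, 1.433, -0, 1.181, -0.178], TCP at [0.24, 0.577, 0.231] pointing down, gripper open.
Joint ranges: [-3.08, 3.08], [-0.75, 2.2], [0.22, 2.44], [-1.43, 4.57], [0, 2.65], [-2.85, 2.85]. Speed limits (rad/s): [2.79, 2.79, 3.14, 3.14, 3.14, 3.14].

INTERFACE

Orientations are given as a unit quaternion [x, y, z, w].
In Python, from rig import robot gives the robot as it stands.
- The arm moves only by the tool move_arm, never from a script. Its argument "motion" is text: rows parted by semicolons, each of 5 numbers parted by spaces: the opening, from -1 (shut) to 1 (fully open), then the shift along the tool's x, y, z normalised to -1 to 1, where 1 is 0.2 m, then the turn about the tool's z normalised to -1 to 1, where 1 is pi rad. A call has 1 to 12 rows; each row is the pose to reach, as a shift and turn from the pose commanded when the call began, along the tool's axes at that moment, turning the shorter way round; what a row does not reach only later rows make up. A row lasts 1/12 s, in which the tool goes at most 41.7 mm and 7.16 degrees, less where a joint would pass 70% of its speed; a pose out of reach is approached as far as the arm can. A call with a number of a shift or a turn outside -1 to 1 is refused whole. A call with a gripper value outside its range is refused whole. The fingers move at their own pace and stop on an object; "newtons" is the grip in N (left out, the last holds). Time passes only in rows, so rows that repeat a pose let the fingers close. It gives the time, the measured TCP pose, the force, the opening and the grip force at its end, in the units of the state.
- robot.get_obs(): the state, without advancing time (a new reading comes with each control period).
- robot.camera(name): name is "side" or "top"; returns (picture, depth): 384x512x3 uint8, red, green, blue; 384x512 float32, m along the optical axis (not along the pixel's ray), 0 where there is no reading.
- robot.camera_model(name): a dict with "mtx" (3x3 intrinsics, pixels), "position" and "attitude" of the camera in the world. Camera axes: x right, y down, z forward; pixel columns grow to the right and rows downward; lengths in m; the calibration is good to about 2 mm. A picture is of the moment at which its call begins. camera_model takes no time and is no camera call.
- robot.hand_in(): hands the job in; it is judged then, once.
The state is a dict: "time": time; "q": joint angles; "joint_velocities": joint speeds; "joint_torque": joint torques, N m; "position": TCP position; "tool_rot": TCP orientation; "ft_force": force on the tool from outside, world axes, zero at the start; "moment": the same for the moment, N m; "grip_width": finger opening in m; "grip_force": force on a finger pad.
Only numpy, scipy, OpenCV 4.12 (cv2) and the standard library are available. Lean on these libraries where they do the work, as an engineer would, in place of code of your own. Each camera call takes 0.05 s, during which the arm holds its last target. There are 200 camera calls.

TASK

Clip the shorter of the two black humidifier cassettes into the recess of the humidor lid that lies upside down on the bench: slip its tongue under the brass lip, then push the other end down past the sprung roller catch until the cassette is fully home, flush with the wood all round. Don't force it: a firm push of the fingertips is enough, so never drive it hard against the lid. Leave all the other things where they are.

Things in the scene. Friction and masses are not known exactly. Their poses are not given: they have to be found in the camera images.
- cassette: Shorter black humidifier cassette, loose, about 90 g: body 70 (x) x 44 (y) x 24 mm (z), slotted grille on top, a tongue at its +x end. At its -x end the part above 14 mm is set back 4 mm (a ledge for the catch) and the lower edge is bevelled by 3 mm. Origin: centre of the 70 x 44 mm underside; z up out of the grille. Starts flat on the bench, grille up.
- lid: Wooden humidor lid lying upside down on the bench, heavy, fixed: 220 (x) x 160 (y) mm, inner wood surface 32 mm above the bench, round its edge a frame 8 mm wide and 6 mm higher. On the surface at x = -80 mm a round hygrometer, radius 19 mm, 3 mm high. The recess lies around x = +15 mm, y = 0. Origin: centre of the underside, on the bench; z up.
- recess (a point): Centre of the recess floor, 8 mm above the bench and 24 mm below the inner wood surface; axes as the lid's, z up. With the cassette home its origin and axes coincide with this point (1.5 mm play each way in x and y). Open from above from x = -36.5 to +36.5 mm, 47 mm wide (y). At the +x end it goes on under the lip to x = +53 mm.
- lip_edge (a point): Middle of the free edge of the fixed brass lip at the recess's +x end, level with the wood surface, 36.5 mm in +x from the recess centre; axes as the lid's. The lip is 3 mm thick; below it 21 mm are free down to the recess floor.
- tongue_tip (a point): Tip of the cassette's tongue, 49 mm in +x from the cassette's origin and 10.5 mm above its underside; axes as the cassette's. The tongue is 14 mm long (x), 26 mm wide (y) and 5 mm thick (8 to 13 mm above the underside).
- catch_roller (a point): Centre, at rest, of the steel roller catch at the recess's -x end: x = -36.5 mm, 19.5 mm above the recess floor; axes as the lid's. Roller radius 5 mm, 22 mm long along y, standing 5 mm out of the end wall; sprung, yields towards -x, and snaps out over the cassette's ledge. Pushing the cassette's end past it takes about 8 to 15 N.
- long_cassette: Bystander: a cassette of the same kind and colour that is too long for the recess (body 96 x 44 x 24 mm, tongue 14 mm at +x), loose. Origin: centre of the underside.
- jar: Bystander: white glue jar, radius 26, height 62 mm, loose. Origin: centre of the underside.
- calculator: Bystander: pocket calculator 140 x 74 x 14 mm, loose. Origin: centre of the underside.
- ring_gauge: Bystander: thin wooden gauge plate with four round holes, 50 x 130 x 8 mm, loose. Origin: centre of the underside.
- bundle_a: Bystander: banded bundle of cigars 135 (x) x 62 x 48 mm, loose. Origin: centre of the underside.
- bundle_b: Bystander: a second bundle, same size. Origin: centre of the underside.
Things that resemble listed ones, but are neither listed nor needed, are in the scene too. What is shaped like the cassette but green or white is not meant.

How it is judged:
By the outcome, as a careful person would: the job done as asked, in the order asked, and still so for the second after the job is handed in, with the robot touching nothing.
It also fails if it takes over 45 s, if anything falls off the work surface, if the arm or the gripper's body presses on something with over 40 N, if the wrist force passes 120 N, or if a joint passes its speed limit or range.

## Working session

There is one attempt and no reset: what is moved stays moved. The work goes in short steps, Python scripts to look and compute and a tool call to move; the robot and the scene stay as the last step left them, time stands still between calls to the robot, and variables do not carry over. Pictures are saved under pics/ and viewed, at most 10 in all, crops included, and the job is handed in when it is done.

Besides the shell and the picture viewer there is one more tool, called after "Call:" as name(argument=value, ...) on one line, values as JSON. move_arm: Moves the arm, as the interface text tells. Its arguments: {"type":"object","properties":{"motion":{"type":"string"},"newtons":{"type":"number"}},"required":["motion"]}

```bash
mkdir -p pics; ls; python3 - <<'E'
from rig import robot
import cv2, numpy as np
for n in("top","side"):
    p,d=robot.camera(n); cv2.imwrite(f"pics/{n}0.png",p[:,:,::-1]); np.save(f"pics/{n}0.npy",d)
    m=robot.camera_model(n); print(n,{k:np.round(v,4).tolist() for k,v in m.items()})
o=robot.get_obs(); print(o)
E
```

```text
pics
top {'mtx': [[451.7291, 0.0, 258.4605], [0.0, 451.7291, 185.6408], [0.0, 0.0, 1.0]], 'position': [0.3883, 0.0685, 1.4102], 'attitude': [0.7099, -0.703, 0.0327, -0.0285]}
side {'mtx': [[450.0178, 0.0, 254.5125], [0.0, 450.0178, 188.2509], [0.0, 0.0, 1.0]], 'position': [0.3523, -1.3251, 0.9514], 'attitude': [0.8741, -0.0434, 0.0229, -0.4833]}
{'time': 0.1, 'q': array([ 9.97524557e-01,  5.28377701e-01,  1.43377477e+00, -4.63585176e-06,
        1.18140248e+00, -1.78524109e-01]), 'joint_velocities': array([-0.0003473 , -0.00122294, -0.00220354,  0.0003444 ,  0.00081243,
       -0.00161434]), 'joint_torque': array([-1.34245934e-04, -4.40984845e+01, -1.77151322e+01,  6.35072007e-02,
        5.33855287e-02, -4.24880432e-05]), 'position': array([0.23999166, 0.57638745, 0.22966652]), 'tool_rot': array([ 1.96093868e-01,  9.80584638e-01, -9.13430157e-04, -3.58193570e-04]), 'ft_force': array([-0.05636021, -0.11356769,  0.52034297]), 'moment': array([-0.01979127,  0.04285101,  0.01398093]), 'grip_force': 0.0, 'grip_width': 0.08706011582640562}
```

View pics/top0.png

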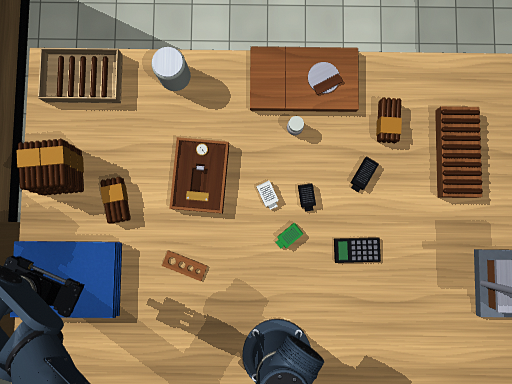

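View pics/side0.png

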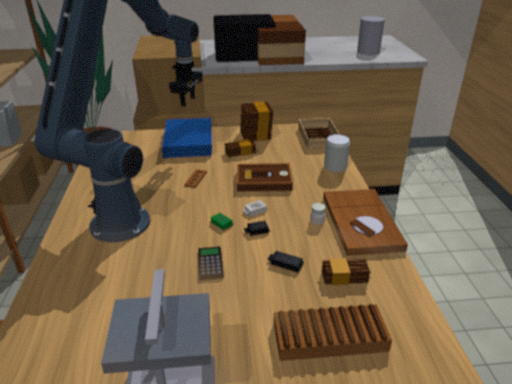

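The top view shows two black cassettes: A at (307,196) and B at (365,174). The white (267,194) and green (289,236) look-alikes don't count. A looks shorter. The lid is at (200,175), with its hygrometer at (202,149) and the brass lip at (198,196). Next I'll measure these and check an enlarged crop.

```bash
cat > h.py <<'E'
import numpy as np, cv2
from scipy.spatial.transform import Rotation as R
from rig import robot
def world(n,d):
    m=robot.camera_model(n); K=m["mtx"]
    v,u=np.mgrid[:384,:512]
    P=np.stack([(u-K[0,2])/K[0,0]*d,(v-K[1,2])/K[1,1]*d,d],-1)
    return P@R.from_quat(m["attitude"]).as_matrix().T+m["position"]
def proj(n,X):
    m=robot.camera_model(n); K=m["mtx"]
    c=(np.atleast_2d(X)-m["position"])@R.from_quat(m["attitude"]).as_matrix()
    return c[:,:2]/c[:,2:]*K[0,0]+[K[0,2],K[1,2]]
E
python3 - <<'E'
from h import *
p=cv2.imread("pics/top0.png"); d=np.load("pics/top0.npy"); W=world("top",d)
def rect(name,mask,box):
    u0,v0,u1,v1=box; s=np.zeros(mask.shape,bool); s[v0:v1,u0:u1]=1
    P=W[mask&s]; c,(w,h),a=cv2.minAreaRect(P[:,:2].astype(np.float32)*1000)
    print(name,len(P),"c",np.round(c,1),"wh",np.round((w,h),1),"ang",round(a,2),"z",np.round(np.percentile(P[:,2],[10,50,90]),4), "mean",np.round(P.mean(0),4))
z=W[:,:,2]
rect("A",z>0.016,(292,178,322,214)); rect("B",z>0.016,(345,150,385,198))
rect("lid",(z>0.02)&(z<.05),(165,130,235,220)); rect("frame",(z>0.0355)&(z<.05),(165,130,235,220))
print("bench",np.median(z[300:330,150:230]), np.round(z[160:205:3,188:208:2]*1000).astype(int).tolist())
a=cv2.resize(p[130:220,165:235],None,fx=5.5,fy=5.5,interpolation=cv2.INTER_CUBIC)
b=cv2.resize(p[150:215,290:385],None,fx=4.2,fy=4.2,interpolation=cv2.INTER_CUBIC)
o=np.zeros((500,800,3),np.uint8); o[:a.shape[0],:a.shape[1]]=a; o[:b.shape[0],395:395+b.shape[1]]=b[:,:405]
cv2.imwrite("pics/crop1.png",o)
E
```

```text
A 325 c [455.7 -16.7] wh [ 81.5 201.4] ang 16.32 z [0.0201 0.0242 0.0278] mean [ 0.4788 -0.0867  0.0368]
B 454 c [ 467.5 -132.8] wh [ 79.3 425.4] ang 32.03 z [0.02   0.0241 0.028 ] mean [ 0.5485 -0.2616  0.0454]
lid 3432 c [540.  243.4] wh [161.2 220.4] ang 85.54 z [0.0293 0.0335 0.0388] mean [0.5409 0.2434 0.0338]
frame 1049 c [540.  243.2] wh [160.8 220.5] ang 85.59 z [0.0359 0.0377 0.0415] mean [0.5411 0.2433 0.0383]
bench 0.00038999137662465433 [[33, 34, 32, 34, 32, 32, 31, 30, 36, 35], [32, 29, 35, 31, 29, 29, 31, 37, 33, 26], [35, 32, 32, 29, 32, 28, 34, 33, 13, 40], [26, 31, 32, 5, 9, 26, 32, 31, 13, 15], [34, 36, 22, 9, 9, 16, 3, 11, 10, 5], [34, 33, 16, 10, 8, 12, 14, 10, 8, 10], [33, 33, 17, 7, 11, 7, 10, 6, 4, 9], [37, 33, 6, 5, 8, 7, 12, 10, 8, 4], [32, 31, 10, 10, 10, 7, 11, 8, 8, 34], [32, 34, 6, 9, 10, 5, 16, 10, 16, 32], [38, 33, 6, 9, 9, 8, 9, 8, 11, 38], [26, 33, 31, 31, 36, 30, 33, 36, 34, 33], [34, 34, 34, 35, 37, 37, 32, 37, 33, 37], [32, 38, 31, 33, 29, 33, 37, 37, 32, 31], [32, 29, 29, 33, 29, 29, 29, 32, 28, 38]]
```

View pics/crop1.png

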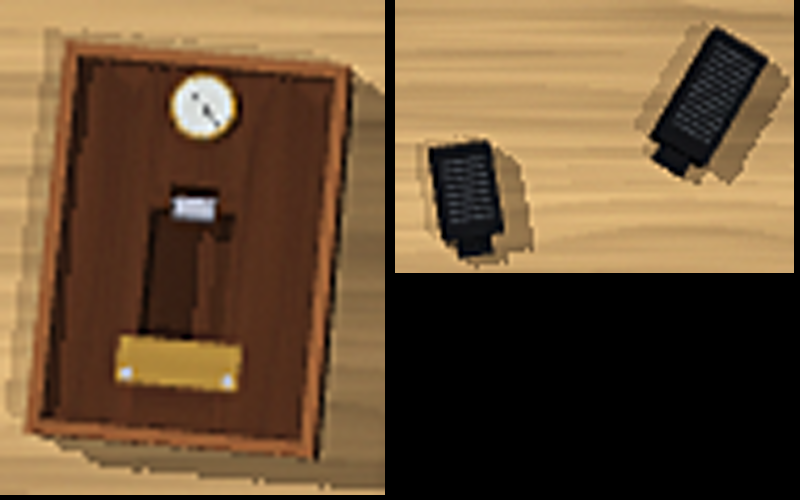

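A at (307,196) is clearly the shorter black cassette, with its tongue towards the robot (image down). B at (365,174) is the long one. In the lid, the roller is at the top end of the recess and the brass lip at the bottom, so lid +x points to about 175.5° in the world frame. Next is the precise pose of A.

```bash
cat > fit.py <<'E'
from h import *
from scipy.optimize import minimize
body=np.array([[-35,-22],[35,-22],[35,22],[-35,22]])/1000
def sil(x,y,th):
    c,s=np.cos(th),np.sin(th); Rm=np.array([[c,-s],[s,c]]); im=np.zeros((384*4,512*4),np.uint8)
    def hull(pts,zs):
        q=pts@Rm.T+[x,y]; X=np.vstack([np.c_[q,np.full(len(q),z)] for z in zs])
        h=cv2.convexHull(((proj("top",X)+.5)*4*16).astype(np.int32)); cv2.fillPoly(im,[h],255,shift=4)
    hull(body,(0,.024)); hull(np.array([[35,-13],[49,-13],[49,13],[35,13]])/1000,(.008,.013))
    return cv2.resize(im,(512,384),interpolation=cv2.INTER_AREA)/255.
def fit(p,box,g):
    u0,v0,u1,v1=box; t=np.clip((p[v0:v1,u0:u1].max(2).astype(float)-45)/-60+1,0,1)
    f=lambda k:((sil(k[0]/100,k[1]/100,k[2])[v0:v1,u0:u1]-t)**2).sum()
    best=min((minimize(f,[g[0]*100+a,g[1]*100+b,g[2]+c],method="Nelder-Mead",options=dict(initial_simplex=None,xatol=1e-3)) for a in(-.3,.3) for b in(-.3,.3) for c in(-.05,.05)),key=lambda r:r.fun)
    return best.x*[.01,.01,1],best.fun
E
python3 - <<'E'
from fit import *
p=cv2.imread("pics/top0.png"); d=np.load("pics/top0.npy"); W=world("top",d); z=W[...,2]
dark=(p.max(2)<70)
s=np.zeros(z.shape,bool); s[178:214,292:322]=1; m=s&dark&(z>.016)&(z<.035)
P=W[m]; print(len(P),P.mean(0),cv2.minAreaRect(P[:,:2].astype(np.float32)*1000))
print("fit",fit(p,(292,178,322,216),(P[:,0].mean(),P[:,1].mean(),np.radians(188))))
# lid: yellow lip & hygrometer & roller, colour-based
hsv=cv2.cvtColor(p,cv2.COLOR_BGR2HSV)
def pt(mask,h):
    v,u=np.nonzero(mask); m=robot.camera_model("top"); K=m["mtx"]
    r=R.from_quat(m["attitude"]).apply(np.stack([(u.mean()-K[0,2])/K[0,0],(v.mean()-K[1,2])/K[1,1],1]))
    return len(u),(m["position"]+r*(h-m["position"][2])/r[2]).round(4)
b=np.zeros(z.shape,bool); b[138:160,190:215]=1
print("hyg",pt(b&(hsv[...,1]<110)&(hsv[...,2]>110),.035))
b[:]=0; b[160:175,190:210]=1; print("roller",pt(b&(hsv[...,1]<70)&(hsv[...,2]>110),.032))
b[:]=0; b[185:207,180:215]=1; print("lip",pt(b&(hsv[...,2]>120)&(hsv[...,0]>17),.032))
c=np.array([.540,.2434]); a=np.radians(175.5); ex=np.array([np.cos(a),np.sin(a)])
for x in(-80,15,-21.5,51.5,60):print(x,c+ex*x/1000)
E
```

```text
292 [ 0.47927705 -0.08787679  0.02398225] ((475.34625244140625, -88.6381607055664), (80.12759399414062, 43.70096969604492), 8.921645164489746)
fit (array([ 0.48189251, -0.08788984,  3.30017285]), np.float64(14.079732795078815))
hyg (89, array([0.6198, 0.2374, 0.035 ]))
roller (26, array([0.5625, 0.2403, 0.032 ]))
lip (180, array([0.4758, 0.2485, 0.032 ]))
-80 [0.61975339 0.23712327]
15 [0.52504624 0.24457689]
-21.5 [0.56143372 0.24171313]
51.5 [0.48865876 0.24744064]
60 [0.48018496 0.24810755]
```

```bash
cat > go.py <<'E'
import sys
from h import *
def go(x,y,z,yaw):
    o=robot.get_obs(); M=R.from_quat(o["tool_rot"]).as_matrix()
    s=M.T@(np.array([x,y,z])-o["position"])/.2; cur=np.degrees(np.arctan2(M[1,0],M[0,0]))
    t=-((yaw-cur+180)%360-180)/180
    print("t",round(o["time"],2),"pos",o["position"].round(4),"yaw",round(cur,2),"tilt",M[:,2].round(4),"shift",s.round(4),"turn",round(t,4),"F",o["ft_force"].round(1),"w",round(o["grip_width"],4),"q",o["q"].round(2))
if __name__=="__main__": go(*map(float,sys.argv[1:]))
E
python3 go.py .4997 -.0851 .12 189.1
```

```text
t 0.1 pos [0.24   0.5764 0.2297] yaw 157.38 tilt [-0.0011 -0.0017 -1.    ] shift [-2.4708 -2.5526  0.5524] turn -0.1762 F [-0.1 -0.1  0.5] w 0.0871 q [ 1.    0.53  1.43 -0.    1.18 -0.18]
```

Call:
move_arm(motion="1 -1 -1 0 0;1 -1 -1 0 0;1 -1 -1 0 0;1 -1 -1 0 0;1 -1 -1 0 0;1 -1 -1 0 0;1 -1 -1 0 0", newtons=15)

```text
time: 0.68
position: [0.3481, 0.3127, 0.2303]
tool_rot: [0.196, 0.981, -0.001, -0.0]
ft_force: [0.3, 0.3, -0.3]
grip_width: 0.087
grip_force: 0.0
```

Call:
move_arm(motion="1 -1 -1 0 0;1 -1 -1 0 0;1 -1 -1 0 0;1 -1 -1 0 0;1 -1 -1 0 0;1 -1 -1 0 0;1 -1 -1 0 0;1 -1 -1 0 0")

```text
time: 1.35
position: [0.4593, 0.0485, 0.2307]
tool_rot: [0.199, 0.98, -0.001, 0.002]
ft_force: [0.8, 0.7, 0.4]
grip_width: 0.0873
grip_force: 0.0
```

```bash
python3 go.py .4997 -.0851 .10 189.1
```

```text
t 1.35 pos [0.4593 0.0485 0.2307] yaw 157.03 tilt [ 0.0039 -0.0027 -1.    ] shift [-0.4434 -0.5357  0.6562] turn -0.1781 F [0.8 0.7 0.4] w 0.0873 q [-0.14  0.31  1.83 -0.    1.   -1.3 ]
```

Call:
move_arm(motion="1 -0.44 -0.53 0.65 -0.177;1 -0.44 -0.53 0.65 -0.177;1 -0.44 -0.53 0.65 -0.177;1 -0.44 -0.53 0.65 -0.177;1 -0.44 -0.53 0.65 -0.177;1 -0.44 -0.53 0.65 -0.177;1 -0.44 -0.53 0.65 -0.177;1 -0.44 -0.53 0.65 -0.177")

```text
time: 2.02
position: [0.4956, -0.0768, 0.1008]
tool_rot: [-0.08, 0.997, 0.0, -0.0]
ft_force: [-0.1, 0.5, -0.4]
grip_width: 0.0867
grip_force: 0.0
```

```bash
python3 go.py .4997 -.0851 .018 189.1; python3 - <<'E'
from h import *
p,d=robot.camera("top"); q,_=robot.camera("side")
u,v=proj("side",[.4997,-.0851,.05])[0].astype(int); print(u,v)
a=cv2.resize(p[150:240,265:355],None,fx=4.4,fy=4.4,interpolation=cv2.INTER_CUBIC); b=cv2.resize(q[v-55:v+35,u-45:u+45],None,fx=4.4,fy=4.4,interpolation=cv2.INTER_CUBIC)
cv2.imwrite("pics/g1.png",np.hstack([a,b])[:,:,::-1])
E
```

```text
t 2.02 pos [ 0.4956 -0.0768  0.1008] yaw -170.8 tilt [-1.1e-03  8.0e-04 -1.0e+00] shift [-0.014  -0.0448  0.4137] turn 0.0006 F [-0.1  0.5 -0.4] w 0.0867 q [-0.38  0.57  1.85  0.    0.72 -2.11]
262 217
```

View pics/g1.png

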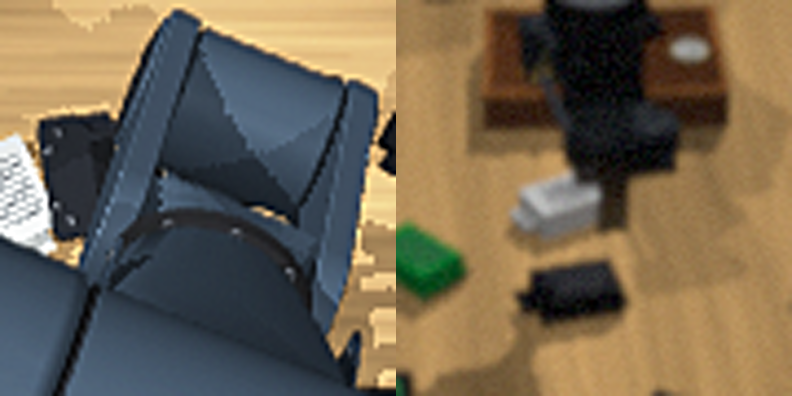

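The side crop shows cassette A at about (575,290), with the gripper above and behind it and nothing in the way. I'll descend now.

Call:
move_arm(motion="1 -0.014 -0.045 0 0;1 -0.014 -0.045 0.15 0;1 -0.014 -0.045 0.3 0;1 -0.014 -0.045 0.414 0;1 -0.014 -0.045 0.414 0;1 -0.014 -0.045 0.414 0;1 -0.014 -0.045 0.414 0")

```text
time: 2.7
position: [0.5014, -0.0865, 0.019]
tool_rot: [-0.081, 0.997, -0.001, 0.001]
ft_force: [-0.0, 0.6, 0.2]
grip_width: 0.0868
grip_force: 0.0
```

```bash
python3 go.py .4997 -.0851 .018 189.1
```

```text
t 2.7 pos [ 0.5014 -0.0865  0.019 ] yaw -170.73 tilt [ 2.e-03 -9.e-04 -1.e+00] shift [0.0071 0.008  0.0049] turn 0.0009 F [-0.   0.6  0.2] w 0.0868 q [-0.39  0.73  1.87 -0.    0.54 -2.12]
```

Call:
move_arm(motion="-1 0.005 0.008 0.003 0;-1 0.005 0.008 0.003 0;-1 0.005 0.008 0.003 0;-1 0.005 0.008 0.003 0;-1 0.005 0.008 0.003 0;-1 0.005 0.008 0.003 0;-1 0.005 0.008 0.003 0;-1 0.005 0.008 0.003 0;-1 0.005 0.008 0.003 0;-1 0.005 0.008 0.003 0", newtons=15)

```text
time: 3.53
position: [0.4993, -0.085, 0.0172]
tool_rot: [-0.081, 0.997, -0.0, 0.0]
ft_force: [0.7, 0.4, 1.1]
grip_width: 0.0438
grip_force: 14.9
```

Call:
move_arm(motion="-1 0 0 -0.15 0;-1 0 0 -0.35 0;-1 0 0 -0.55 0;-1 0 0 -0.55 0;-1 0 0 -0.55 0", newtons=15)

```text
time: 3.95
position: [0.5006, -0.0854, 0.1292]
tool_rot: [-0.081, 0.997, -0.001, 0.002]
ft_force: [-0.8, 0.4, -1.7]
grip_width: 0.0441
grip_force: 14.9
```

```bash
python3 go.py .5585 .2420 .12 175.5
```

```text
t 3.95 pos [ 0.5006 -0.0854  0.1292] yaw -170.75 tilt [ 0.0051 -0.0021 -1.    ] shift [-0.5486  1.5692  0.0443] turn 0.0764 F [-0.8  0.4 -1.7] w 0.0441 q [-0.39  0.53  1.82  0.    0.79 -2.12]
```

Call:
move_arm(motion="-1 -0.3 0.9 0 0.07;-1 -0.3 0.9 0 0.07;-1 -0.3 0.9 0 0.07;-1 -0.3 0.9 0 0.07;-1 -0.3 0.9 0 0.07;-1 -0.3 0.9 0 0.07;-1 -0.3 0.9 0 0.07")

```text
time: 4.53
position: [0.528, 0.1041, 0.1253]
tool_rot: [0.027, 1.0, -0.0, -0.002]
ft_force: [0.0, 0.5, -1.0]
grip_width: 0.0441
grip_force: 14.9
```

```bash
python3 go.py .5585 .2420 .10 175.5
```

```text
t 4.53 pos [0.528  0.1041 0.1253] yaw 176.86 tilt [-3.8e-03 -2.0e-04 -1.0e+00] shift [-0.1151  0.6971  0.1256] turn 0.0076 F [ 0.   0.5 -1. ] w 0.0441 q [-0.01  0.57  1.74 -0.    0.84 -1.53]
```

Call:
move_arm(motion="-1 -0.115 0.697 0.125 0.0076;-1 -0.115 0.697 0.125 0.0076;-1 -0.115 0.697 0.125 0.0076;-1 -0.115 0.697 0.125 0.0076;-1 -0.115 0.697 0.125 0.0076;-1 -0.115 0.697 0.125 0.0076;-1 -0.115 0.697 0.125 0.0076;-1 -0.115 0.697 0.125 0.0076")

```text
time: 5.2
position: [0.5601, 0.2381, 0.1017]
tool_rot: [0.042, 0.999, -0.0, -0.001]
ft_force: [0.1, 0.1, -0.1]
grip_width: 0.0439
grip_force: 14.9
```

```bash
python3 go.py .5585 .2420 .10 175.5;  python3 - <<'E'
from h import *
p,d=robot.camera("top"); q,_=robot.camera("side")
a=cv2.resize(p[130:220,155:245],None,fx=4.4,fy=4.4,interpolation=cv2.INTER_CUBIC); u,v=proj("side",[.54,.243,.05])[0].astype(int)
b=cv2.resize(q[v-50:v+40,u-45:u+45],None,fx=4.4,fy=4.4,interpolation=cv2.INTER_CUBIC)
cv2.imwrite("pics/g2.png",np.hstack([a,b])[:,:,::-1])
E
```

```text
t 5.2 pos [0.5601 0.2381 0.1017] yaw 175.14 tilt [-1.8e-03 -9.0e-04 -1.0e+00] shift [0.0098 0.0186 0.0086] turn -0.002 F [ 0.1  0.1 -0.1] w 0.0439 q [ 0.22  0.67  1.58 -0.    0.89 -1.27]
```

View pics/g2.png

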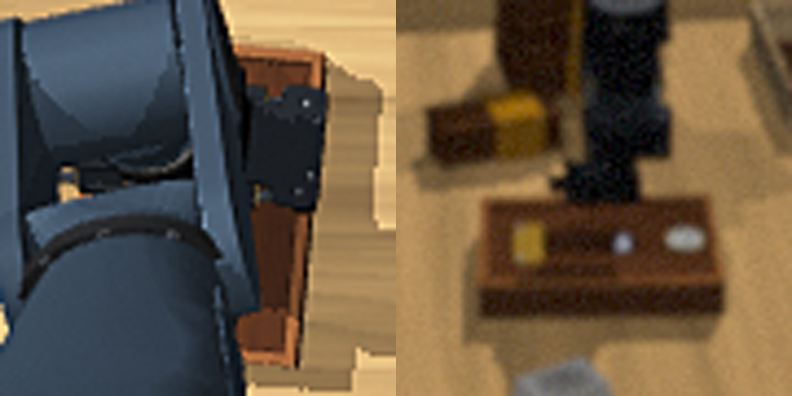

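The side crop shows the cassette held level at (600,185), tongue to the left towards the lip. I'll correct x and y and lower to just above the wood.

Call:
move_arm(motion="-1 0.01 0.0186 0.08 -0.002;-1 0.01 0.0186 0.15 -0.002;-1 0.01 0.0186 0.2 -0.002;-1 0.01 0.0186 0.2 -0.002;-1 0.01 0.0186 0.2 -0.002")

```text
time: 5.72
position: [0.5587, 0.2434, 0.0618]
tool_rot: [0.039, 0.999, -0.0, -0.001]
ft_force: [0.5, 0.4, 0.0]
grip_width: 0.0441
grip_force: 14.9
```

```bash
python3 go.py .5585 .2420 .05 175.5;  python3 - <<'E'
from h import *
q,_=robot.camera("side")
u,v=proj("side",[.54,.243,.05])[0].astype(int)
cv2.imwrite("pics/g3.png",cv2.resize(q[v-35:v+35,u-50:u+50],None,fx=7.5,fy=7.5,interpolation=cv2.INTER_CUBIC)[:,:,::-1])
E
```

```text
t 5.72 pos [0.5587 0.2434 0.0618] yaw 175.58 tilt [-1.3e-03 -4.0e-04 -1.0e+00] shift [ 0.0002 -0.0071  0.0589] turn 0.0005 F [0.5 0.4 0. ] w 0.0441 q [ 0.23  0.73  1.6  -0.    0.81 -1.27]
```

View pics/g3.png

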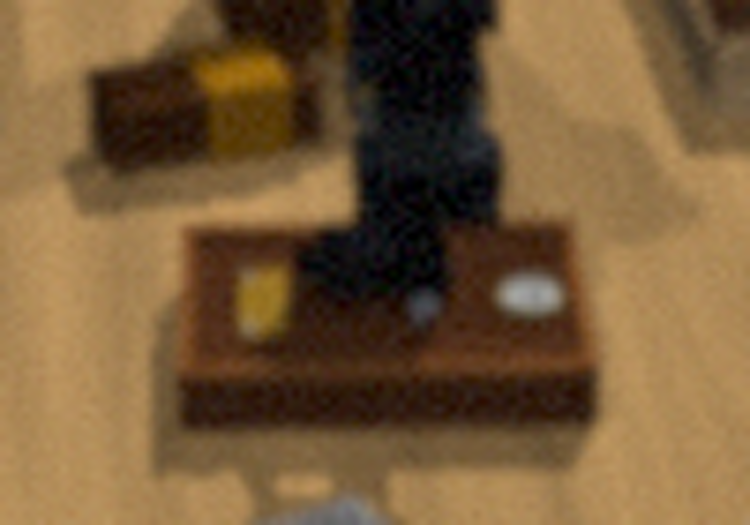

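The tongue tip at about (303,265) is just short of the lip's edge (290), and the rear is over the roller at (424,305). I'll correct y, then touch the rear onto the wood with a light grip so it pivots nose-down.

Call:
move_arm(motion="-1 0 -0.007 0.02 0;-1 0 -0.007 0.04 0;-1 0 -0.007 0.053 0;-1 0 -0.007 0.053 0;-1 0 -0.007 0.053 0", newtons=5)

```text
time: 6.18
position: [0.5587, 0.2427, 0.0514]
tool_rot: [0.038, 0.999, -0.0, -0.0]
ft_force: [0.9, 0.3, -0.3]
grip_width: 0.0439
grip_force: 5.0
```

Call:
move_arm(motion="-1 0 0 0.008 0;-1 0 0 0.015 0;-1 0 0 0.015 0;-1 0 0 0.015 0", newtons=3)

```text
time: 6.52
position: [0.5592, 0.2429, 0.0488]
tool_rot: [0.038, 0.999, 0.0, 0.0]
ft_force: [0.6, 0.6, 0.8]
grip_width: 0.0437
grip_force: 3.0
```

```bash
python3 go.py .5585 .2420 .045 175.5
```

```text
t 6.52 pos [0.5592 0.2429 0.0488] yaw 175.63 tilt [ 9.e-04  2.e-04 -1.e+00] shift [ 0.003  -0.0045  0.0192] turn 0.0007 F [0.6 0.6 0.8] w 0.0437 q [ 0.23  0.75  1.6   0.    0.79 -1.27]
```

Call:
move_arm(motion="-1 0.003 -0.004 0.007 0;-1 0.003 -0.004 0.014 0;-1 0.003 -0.004 0.014 0;-1 0.003 -0.004 0.014 0", newtons=3)

```text
time: 6.85
position: [0.5588, 0.2424, 0.0461]
tool_rot: [0.038, 0.999, 0.0, 0.001]
ft_force: [0.3, 2.1, 4.5]
grip_width: 0.0442
grip_force: 3.0
```

Call:
move_arm(motion="-1 0 0 0.007 0;-1 0 0 0.013 0;-1 0 0 0.013 0;-1 0 0 0.013 0", newtons=3)

```text
time: 7.18
position: [0.5576, 0.2418, 0.0427]
tool_rot: [0.038, 0.999, -0.0, -0.001]
ft_force: [-0.3, 1.5, 2.9]
grip_width: 0.0443
grip_force: 3.0
```

```bash
python3 go.py .5585 .2420 .045 175.5;  python3 - <<'E'
from h import *
q,_=robot.camera("side")
u,v=proj("side",[.54,.243,.05])[0].astype(int)
cv2.imwrite("pics/g4.png",cv2.resize(q[v-35:v+35,u-50:u+50],None,fx=7.5,fy=7.5,interpolation=cv2.INTER_CUBIC)[:,:,::-1])
E
```

```text
t 7.18 pos [0.5576 0.2418 0.0427] yaw 175.64 tilt [-1.3e-03 -4.0e-04 -1.0e+00] shift [-0.0044  0.0014 -0.0114] turn 0.0008 F [-0.3  1.5  2.9] w 0.0443 q [ 0.23  0.76  1.61 -0.    0.78 -1.27]
```

View pics/g4.png

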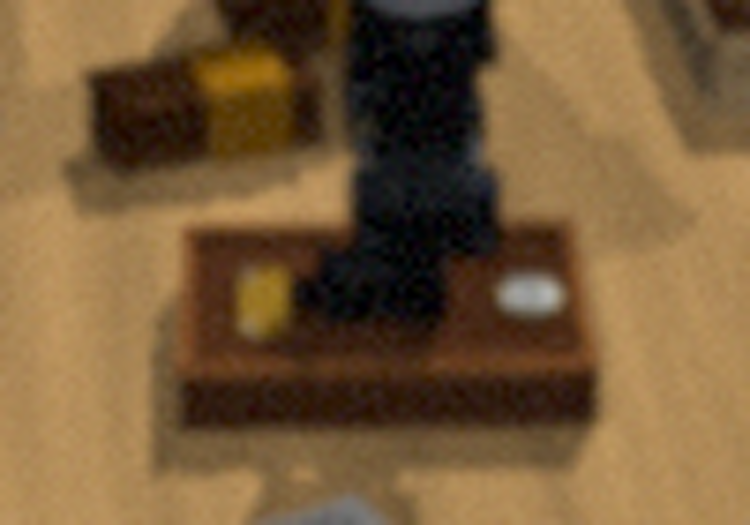

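Call:
move_arm(motion="0.2 0 0 0 0;0.2 0 0 0 0;0.2 0 0 0 0;0.2 0 0 0 0;0.2 0 0 -0.1 0;0.2 0 0 -0.25 0;0.2 0 0 -0.4 0;0.2 0 0 -0.4 0")

```text
time: 7.9
position: [0.5619, 0.2428, 0.1286]
tool_rot: [0.038, 0.999, 0.001, 0.005]
ft_force: [1.7, 1.1, 0.3]
grip_width: 0.0522
grip_force: 0.0
```

```bash
python3 go.py .5585 .2420 .045 175.5;  python3 - <<'E'
from h import *
q,d=robot.camera("side")
u,v=proj("side",[.54,.243,.05])[0].astype(int)
cv2.imwrite("pics/g5.png",cv2.resize(q[v-35:v+35,u-50:u+50],None,fx=7.5,fy=7.5,interpolation=cv2.INTER_CUBIC)[:,:,::-1])
W=world("side",d); B=np.array([[-.9969,-.0785],[.0785,-.9969]])  # lid->world: ex,ey
L=np.dstack([(W[...,:2]-[.525,.2446])@np.array([[-.9969,.0785],[-.0785,-.9969]]).T,W[...,2]-.008])*1000
m=(abs(L[...,1])<20)&(abs(L[...,0])<60)&(L[...,2]>-5)&(L[...,2]<60)&(q.max(2)<60)
X=L[m]
for a in range(-55,55,7):
    s=X[(X[:,0]>=a)&(X[:,0]<a+7)]
    if len(s)>3: print(a,len(s),np.percentile(s[:,2],[20,50,80]).round(1),np.percentile(s[:,1],[5,95]).round(1))
E
```

```text
t 7.9 pos [0.5619 0.2428 0.1286] yaw 175.64 tilt [ 0.0104  0.0022 -0.9999] shift [ 0.0207 -0.0066  0.4177] turn 0.0008 F [1.7 1.1 0.3] w 0.0522 q [ 0.23  0.63  1.56 -0.    0.93 -1.27]
-48 9 [31.1 39.9 41.3] [-7.  16.7]
-41 8 [43.8 45.6 48.4] [-10.8  15. ]
-34 10 [34.  44.7 47.1] [-9.5 19.5]
-27 12 [36.1 42.9 45.2] [-9.4 19.1]
-20 8 [37.2 37.9 41.3] [-9.6 12.9]
-13 8 [32.2 33.8 35.6] [-12.    9.8]
-6 6 [30.4 31.1 32.2] [-9.3 17.3]
1 10 [28.5 29.3 31.3] [-17.5  13.2]
8 10 [23.2 26.8 27.6] [-14.2  18.7]
15 8 [18.9 19.9 23.3] [-19.    6.6]
22 4 [ 5.2 12.5 20.1] [-16.4  15.8]
```

View pics/g5.png

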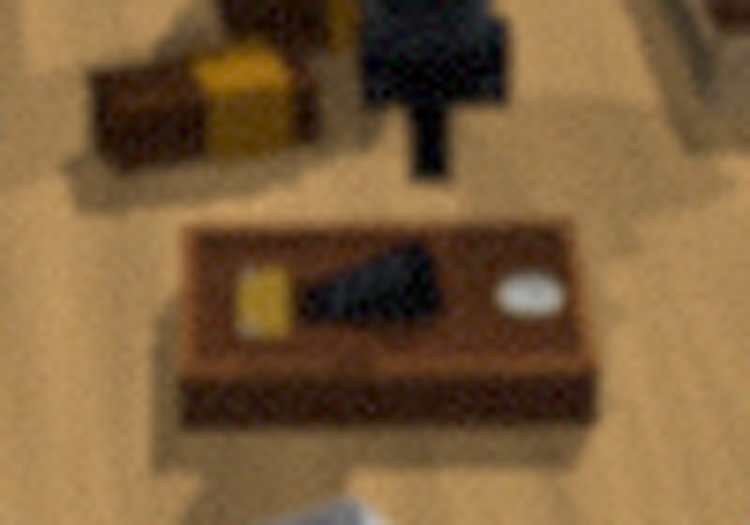

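The crop shows the cassette lying nose-down in the recess: tongue at the lip's edge (305,300), rear raised at (420,260). The depth profile gives about 23° of tilt, which matches the plan. Next I'll close the fingers, go behind the rear end and nudge it about 8 mm towards the lip.

Call:
move_arm(motion="-1 0 0 0 0;-1 0 0 0 0;-1 0 0 0 0;-1 0 0 0 0;-1 0 0 0 0;-1 0 0 0 0;-1 0 0 0 0")

```text
time: 8.53
position: [0.558, 0.2419, 0.1227]
tool_rot: [0.038, 0.999, -0.0, -0.0]
ft_force: [-0.4, -0.5, -0.7]
grip_width: 0.0136
grip_force: 0.0
```

```bash
python3 go.py .5828 .2400 .044 175.5
```

```text
t 8.53 pos [0.558  0.2419 0.1227] yaw 175.63 tilt [-8.e-04 -2.e-04 -1.e+00] shift [-1.248e-01  1.000e-04  3.933e-01] turn 0.0007 F [-0.4 -0.5 -0.7] w 0.0136 q [ 0.23  0.64  1.57 -0.    0.93 -1.27]
```

Call:
move_arm(motion="-1 -0.125 0 0 0;-1 -0.125 0 0.1 0;-1 -0.125 0 0.25 0;-1 -0.125 0 0.36 0;-1 -0.125 0 0.39 0;-1 -0.125 0 0.39 0;-1 -0.125 0 0.39 0;-1 -0.125 0 0.39 0")

```text
time: 9.2
position: [0.5843, 0.2404, 0.0466]
tool_rot: [0.038, 0.999, 0.0, 0.001]
ft_force: [0.6, -0.7, 0.0]
grip_width: 0.0006
grip_force: 0.0
```

Call:
move_arm(motion="-1 0.01 0 0 0;-1 0.02 0 0 0;-1 0.03 0 0 0;-1 0.03 0 0 0;-1 0.03 0 0 0")

```text
time: 9.62
position: [0.577, 0.2406, 0.0456]
tool_rot: [0.038, 0.999, 0.0, 0.0]
ft_force: [0.4, -0.8, 0.1]
grip_width: 0.0002
grip_force: 0.0
```

```bash
python3 go.py .5728 .2408 .044 175.5
```

```text
t 9.62 pos [0.577  0.2406 0.0456] yaw 175.64 tilt [ 4.e-04  1.e-04 -1.e+00] shift [ 0.0209 -0.0007  0.0079] turn 0.0008 F [ 0.4 -0.8  0.1] w 0.0002 q [ 0.22  0.77  1.56  0.    0.81 -1.28]
```

Call:
move_arm(motion="-1 0.007 0 0 0;-1 0.014 0 0 0;-1 0.014 0 0 0;-1 0.014 0 0 0")

```text
time: 9.95
position: [0.5741, 0.2407, 0.0451]
tool_rot: [0.038, 0.999, -0.0, -0.0]
ft_force: [-0.1, -0.5, 0.2]
grip_width: 0.0002
grip_force: 0.0
```

Call:
move_arm(motion="-1 0.006 0 0 0;-1 0.012 0 0 0;-1 0.012 0 0 0;-1 0.012 0 0 0")

```text
time: 10.28
position: [0.5717, 0.2409, 0.0451]
tool_rot: [0.038, 0.999, -0.0, -0.0]
ft_force: [-0.1, 0.5, 0.2]
grip_width: 0.0007
grip_force: 0.0
```

```bash
cat > prof.py <<'E'
from go import *
def prof(q,d):
    W=world("side",d)
    L=np.dstack([(W[...,:2]-[.525,.2446])@np.array([[-.9969,.0785],[-.0785,-.9969]]).T,W[...,2]-.008])*1000
    m=(abs(L[...,1])<22)&(abs(L[...,0])<60)&(L[...,2]>-5)&(L[...,2]<60)&(q.max(2)<60); X=L[m]
    for a in range(-55,55,7):
        s=X[(X[:,0]>=a)&(X[:,0]<a+7)]
        if len(s)>3: print(a,len(s),np.percentile(s[:,2],[20,50,80]).round(1),end=" | ")
q,d=robot.camera("side"); prof(q,d); print()
E
python3 prof.py; python3 go.py .57 .241 .044 175.5
```

```text
-55 14 [22.4 35.8 42.8] | -48 14 [21.1 33.7 46.9] | -41 12 [25.5 36.3 39.7] | -34 9 [22.4 35.  35.9] | -27 7 [41.3 42.7 43.3] | -20 14 [31.4 38.4 40.1] | -13 10 [34.4 36.1 38. ] | -6 8 [33.9 35.1 37.5] | 1 12 [28.2 33.1 34. ] | 8 11 [27.6 28.6 30.8] | 15 8 [25.7 27.5 30.8] | 22 7 [20.8 24.1 25.1] | 29 4 [19.1 19.6 21. ] | 
t 10.33 pos [0.5718 0.2409 0.0451] yaw 175.64 tilt [-2.e-04 -0.e+00 -1.e+00] shift [ 0.009  -0.0003  0.0057] turn 0.0008 F [-0.1 -0.6  0.2] w 0.0003 q [ 0.22  0.77  1.57  0.    0.8  -1.28]
```

Call:
move_arm(motion="-1 0.004 0 0 0;-1 0.008 0 0 0;-1 0.008 0 0 0;-1 0.008 0 0 0")

```text
time: 10.67
position: [0.5702, 0.241, 0.0451]
tool_rot: [0.038, 0.999, -0.0, -0.0]
ft_force: [-0.4, 0.1, 0.1]
grip_width: 0.0007
grip_force: 0.0
```

```bash
python3 go.py .57 .241 .044 175.5
```

```text
t 10.67 pos [0.5702 0.241  0.0451] yaw 175.63 tilt [-1.e-04 -0.e+00 -1.e+00] shift [ 0.0011 -0.0003  0.0057] turn 0.0007 F [-0.4  0.1  0.1] w 0.0007 q [ 0.22  0.77  1.58 -0.    0.8  -1.27]
```

Call:
move_arm(motion="-1 0.004 0 0 0;-1 0.007 0 0 0;-1 0.007 0 0 0;-1 0.007 0 0 0")

```text
time: 11.0
position: [0.5697, 0.2412, 0.0454]
tool_rot: [0.038, 0.999, 0.0, 0.001]
ft_force: [1.6, 0.2, -0.3]
grip_width: 0.0004
grip_force: 0.9
```

```bash
python3 go.py .57 .241 .044 175.5
```

```text
t 11.0 pos [0.5697 0.2412 0.0454] yaw 175.63 tilt [ 1.6e-03  2.0e-04 -1.0e+00] shift [-0.0017 -0.0007  0.0069] turn 0.0007 F [ 1.6  0.2 -0.3] w 0.0004 q [ 0.22  0.77  1.58 -0.    0.8  -1.27]
```

It is now against the lip with 1.6 N. I'll back off, rise, move over the rear of the cassette and press down.

Call:
move_arm(motion="-1 -0.03 0 0 0;-1 -0.03 0 0 0;-1 -0.03 0 -0.1 0;-1 -0.03 0 -0.2 0;-1 0 0 -0.2 0;-1 0.115 0 -0.2 0;-1 0.115 0 -0.2 0;-1 0.115 0 -0.2 0;-1 0.115 0 -0.2 0")

```text
time: 11.75
position: [0.546, 0.2429, 0.0847]
tool_rot: [0.038, 0.999, -0.0, -0.0]
ft_force: [-0.0, 0.1, -0.4]
grip_width: 0.0004
grip_force: 0.0
```

```bash
python3 prof.py; python3 go.py .5459 .2430 .065 175.5
```

```text
-34 7 [33.5 35.1 36.9] | -27 12 [26.1 40.2 43.1] | -20 12 [38.8 41.9 43.1] | -13 8 [36.8 37.2 38.4] | -6 9 [29.7 36.2 37.5] | 1 13 [31.  32.3 34. ] | 8 12 [26.6 28.6 30.1] | 15 9 [23.6 24.8 27.2] | 22 7 [21.3 22.6 24.7] | 29 4 [18.7 20.1 22.6] | 
t 11.8 pos [0.5465 0.2429 0.0848] yaw 175.63 tilt [ 4.e-04  1.e-04 -1.e+00] shift [0.0032 0.0001 0.099 ] turn 0.0007 F [-0.5  0.2  0.6] w 0.0008 q [ 0.23  0.69  1.62 -0.    0.84 -1.26]
```

Call:
move_arm(motion="-1 0 0 0.05 0;-1 0 0 0.1 0;-1 0 0 0.115 0;-1 0 0 0.115 0;-1 0 0 0.115 0")

```text
time: 12.22
position: [0.5464, 0.2428, 0.0619]
tool_rot: [0.038, 0.999, -0.0, 0.0]
ft_force: [0.9, 0.1, 3.7]
grip_width: 0.0008
grip_force: 1.4
```

Call:
move_arm(motion="-1 0 0 0.007 0;-1 0 0 0.014 0;-1 0 0 0.02 0;-1 0 0 0.02 0")

```text
time: 12.55
position: [0.5469, 0.2429, 0.0585]
tool_rot: [0.038, 0.999, 0.0, 0.001]
ft_force: [1.2, -0.4, 2.7]
grip_width: 0.0004
grip_force: 1.1
```

Call:
move_arm(motion="-1 0 0 0.005 0;-1 0 0 0.01 0;-1 0 0 0.015 0;-1 0 0 0.015 0")

```text
time: 12.88
position: [0.5454, 0.2429, 0.0546]
tool_rot: [0.038, 0.999, -0.0, -0.001]
ft_force: [1.2, 0.7, 1.1]
grip_width: 0.0003
grip_force: 0.5
```

Call:
move_arm(motion="-1 0 0 0.005 0;-1 0 0 0.01 0;-1 0 0 0.015 0;-1 0 0 0.015 0")

```text
time: 13.22
position: [0.5459, 0.2429, 0.0519]
tool_rot: [0.038, 0.999, -0.0, -0.0]
ft_force: [1.1, -1.2, 1.5]
grip_width: 0.0003
grip_force: 0.4
```

Call:
move_arm(motion="-1 0 0 0.005 0;-1 0 0 0.01 0;-1 0 0 0.015 0;-1 0 0 0.015 0")

```text
time: 13.55
position: [0.545, 0.2428, 0.0486]
tool_rot: [0.038, 0.999, -0.0, -0.001]
ft_force: [-0.5, 0.8, -0.1]
grip_width: 0.0003
grip_force: 0.0
```

```bash
python3 prof.py; python3 go.py .5459 .2430 .040 175.5
```

```text
-34 8 [20.8 30.  44.5] | -27 17 [23.  36.5 51. ] | -20 19 [21.8 31.7 47.5] | -13 11 [21.1 23.1 24.2] | -6 6 [21.1 22.2 23.7] | 1 10 [18.7 20.1 21.7] | 8 13 [21.8 22.6 24.5] | 15 8 [19.2 21.7 24. ] | 22 9 [20.8 23.6 24.3] | 29 4 [21.  21.9 23.1] | 
t 13.6 pos [0.5451 0.2428 0.0486] yaw 175.63 tilt [-2.e-03 -4.e-04 -1.e+00] shift [-0.004   0.0015  0.0431] turn 0.0007 F [ 0.6 -0.3  0.6] w 0.0005 q [ 0.23  0.74  1.63  0.    0.77 -1.26]
```

The cassette already looks level. I'll press gently down to the flush height to confirm.

Call:
move_arm(motion="-1 0 0 0.008 0;-1 0 0 0.016 0;-1 0 0 0.024 0;-1 0 0 0.03 0;-1 0 0 0.03 0")

```text
time: 14.02
position: [0.5457, 0.2428, 0.0428]
tool_rot: [0.038, 0.999, -0.0, -0.0]
ft_force: [0.4, 0.7, -0.6]
grip_width: 0.0006
grip_force: 0.0
```

Call:
move_arm(motion="-1 0 0 0.005 0;-1 0 0 0.01 0;-1 0 0 0.015 0;-1 0 0 0.015 0")

```text
time: 14.35
position: [0.5461, 0.2429, 0.0405]
tool_rot: [0.038, 0.999, 0.0, 0.0]
ft_force: [-0.3, -0.3, 3.0]
grip_width: 0.0003
grip_force: 1.3
```

```bash
python3 go.py .5459 .2430 .040 175.5
```

```text
t 14.35 pos [0.5461 0.2429 0.0405] yaw 175.63 tilt [ 3.e-04  0.e+00 -1.e+00] shift [0.0011 0.0003 0.0023] turn 0.0007 F [-0.3 -0.3  3. ] w 0.0003 q [ 0.23  0.76  1.63 -0.    0.75 -1.26]
```

Call:
move_arm(motion="-1 0 0 0.003 0;-1 0 0 0.006 0;-1 0 0 0.009 0;-1 0 0 0.009 0")

```text
time: 14.68
position: [0.5461, 0.2429, 0.0404]
tool_rot: [0.038, 0.999, 0.0, 0.0]
ft_force: [-2.5, -1.1, 14.3]
grip_width: 0.0006
grip_force: 6.6
```

```bash
python3 go.py .5459 .2430 .040 175.5
```

```text
t 14.68 pos [0.5461 0.2429 0.0404] yaw 175.64 tilt [ 7.e-04  0.e+00 -1.e+00] shift [0.0011 0.0002 0.0019] turn 0.0008 F [-2.5 -1.1 14.3] w 0.0006 q [ 0.23  0.76  1.63 -0.    0.75 -1.26]
```

The surface is firm at a tip height of 32.4 mm, which is flush, with 14 N. I'll retreat and check.

Call:
move_arm(motion="-1 0 0 -0.05 0;-1 0 0 -0.2 0;-1 0 0 -0.4 0;-1 0 0 -0.6 0;-1 -0.1 -0.2 -0.8 0;-1 -0.2 -0.4 -0.8 0;-1 -0.2 -0.6 -0.8 0;-1 -0.2 -0.8 -0.8 0;-1 -0.2 -0.95 -0.8 0;-1 -0.2 -0.95 -0.8 0;-1 -0.2 -0.95 -0.8 0")

```text
time: 15.6
position: [0.5715, 0.048, 0.1986]
tool_rot: [0.041, 0.999, 0.0, 0.0]
ft_force: [-0.2, 0.4, -0.3]
grip_width: 0.0008
grip_force: 0.0
```

```bash
python3 prof.py; python3 - <<'E'
from h import *
p,d=robot.camera("top"); q,e=robot.camera("side")
W=world("top",d)
for k in range(7):
    e2=robot.camera("top")[1]; d=np.dstack([d,e2])
W=world("top",np.median(d,2))
L=np.dstack([(W[...,:2]-[.525,.2446])@np.array([[-.9969,.0785],[-.0785,-.9969]]).T,W[...,2]-.032])*1000
for x in range(-60,60,6):
    m=(abs(L[...,0]-x)<3)&(abs(L[...,1])<20); w=(abs(L[...,0]-x)<3)&(abs(L[...,1])>26)&(abs(L[...,1])<50)
    print(x,np.median(L[m][:,2]).round(1),np.median(L[w][:,2]).round(1),end=" | ")
u,v=proj("side",[.54,.243,.04])[0].astype(int)
a=cv2.resize(p[130:220,165:235],(390,500),interpolation=cv2.INTER_CUBIC); b=cv2.resize(q[v-32:v+32,u-32:u+20],(406,500),interpolation=cv2.INTER_CUBIC)
cv2.imwrite("pics/f1.png",np.hstack([a,b])[:,:,::-1]); print(robot.get_obs()["time"])
E
```

```text
-34 4 [18.5 20.4 22.3] | -27 8 [19.5 20.7 23.8] | -20 11 [19.3 22.7 23.9] | -13 9 [21.6 24.  24.6] | -6 5 [19.9 21.1 21.8] | 1 9 [21.3 22.8 23.6] | 8 11 [20.1 21.7 23.4] | 15 9 [19.  22.2 24. ] | 22 7 [18.2 19.8 23.8] | 29 4 [20.7 21.9 23.6] | 
-60 0.4 0.9 | -54 0.4 0.6 | -48 -10.4 0.6 | -42 0.5 0.7 | -36 -0.6 0.2 | -30 -1.0 0.6 | -24 0.7 0.9 | -18 0.4 0.7 | -12 0.9 0.5 | -6 0.2 1.2 | 0 0.5 0.8 | 6 1.1 0.7 | 12 0.5 0.5 | 18 0.5 0.7 | 24 0.6 1.0 | 30 0.4 0.7 | 36 0.6 0.4 | 42 1.2 0.6 | 48 0.5 0.8 | 54 1.0 0.7 | 16.1
```

View pics/f1.png

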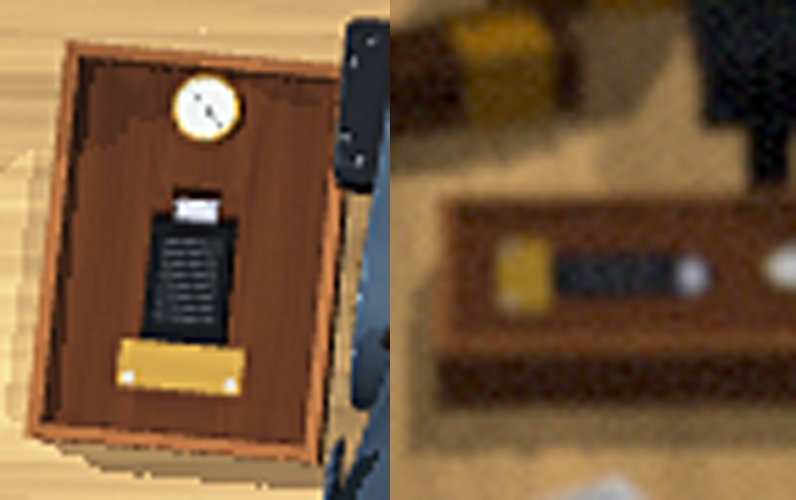

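The cassette is seated in the recess, flush within about 0.5 mm of the wood all along. Its tongue is under the brass lip (180,365) and the roller is out over the ledge (197,210). The arm is clear, so I'm handing in.

```bash
python3 -c "
from rig import robot
print(robot.hand_in())"
```

```text
the job is handed in; nothing more can be done
None
```

The shorter black cassette is clipped into the lid: its tongue is under the brass lip, the roller catch is over its ledge, it sits flush with the wood, and the job was handed in at about 16 s with the arm clear.

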